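# Take the rock out of an instrument plate

### The arm

A 6-joint arm with a two-finger parallel gripper is mounted at the origin on a cart in front of the work surface, level with it; the furniture and walls round the work are solid. World frame = base frame: x ahead of the robot, y to its left, z up, the work surface at z = 0. Lengths are in mm, angles in rad, forces in N, time in s.
With the tool pointing down it reaches from about 275 to 1000 mm from the base axis. Payload 8.4 kg.
Tool frame: the origin (TCP) lies at the very end of the fingers, on their centre line; the grasp point (between the pads) lies 19 mm behind it; z points along the fingers, y is the line along which they close (so a half turn about z gives the same grasp; the last joint's range is limited). The gripper opens to 85 mm and grips with 20 to 120 N. Pads are 22 mm wide; open, the fingers measure 114 mm over their backs; the gripper's body (76 mm by 85 mm) begins 54 mm behind the grasp point. The pads swing forward as they close: fully open they stand 13 mm farther back than shut.
Start: joints at [-1.3, 0.353, 1.633, -0, 1.155, -0.002], TCP at [168.391, -601.891, 231.281] pointing down, gripper open.
Joint ranges: [-2.63, 2.63], [-0.92, 2.1], [0.06, 2.66], [-1.3, 4.44], [0, 2.69], [-3.02, 3.02]. Speed limits (rad/s): [2.22, 2.22, 2.79, 3.14, 3.14, 3.14].

### API

Orientations are given as [roll, pitch, yaw] about the fixed x, y, z axes, in that order (R = Rz(yaw) Ry(pitch) Rx(roll)).
In Python, from rig import sensors, grab_frame, camera_params, order gives the robot as it stands. The module is installed in compiled form; this text tells all that it offers.
- The arm moves only by the tool move_arm, never from a script. Its argument "motion" is a list of rows, each a list of 7 numbers: the turn, a rotation vector about the tool's x, y, z in shares of 2 pi rad (1.0 is 2 pi rad), then the shift along the tool's x, y, z in normalised numbers (1 is 80 cm), then the finger opening in m, from 0 to 0.0854. A call has 1 to 8 rows; each row is the pose to reach, as a shift and turn from the pose commanded when the call began, along the tool's axes at that moment; what a row does not reach only later rows make up. A row lasts 1/8 s, in which the tool goes at most 62.5 mm and 10.7 degrees, less where a joint would pass 70% of its speed; a pose out of reach is approached as far as the arm can. A call with a gripper value outside its range is refused whole. The fingers move at their own pace and stop on an object; "grip_force" is the grip in N (left out, the last holds). Time passes only in rows, so rows that repeat a pose let the fingers close. It gives the time, the measured TCP pose, the force, the opening and the grip force at its end, in the units of the state.
- sensors.sense(): the state, without advancing time (a new reading comes with each control period).
- grab_frame(name): name is "scene" or "top" or "wrist"; returns (picture, depth): 384x512x3 uint8, red, green, blue; 384x512 float32, mm along the optical axis (not along the pixel's ray), 0 where there is no reading.
- camera_params(name): a dict with "camera_matrix" (3x3 intrinsics, pixels), "k1" (the pictures are not rectified: a ray, as slopes to the right and down, at radius r is drawn at 1 + k1 r^2 times it, then the intrinsics apply), "world_from_camera" (4x4, takes a point from camera to world coordinates). Camera axes: x right, y down, z forward; pixel columns grow to the right and rows downward; lengths in mm; the calibration is good to about 2 mm. A picture is of the moment at which its call begins: read the wrist's pose just before it. camera_params takes no time and is no camera call; for the wrist camera it gives the pose at the moment of the call.
- order.sign_off(): hands the job in; it is judged then, once.
The state is a dict: "clock": time; "qpos": joint angles; "qvel": joint speeds; "joint_efforts": joint torques, N m; "eef_pos": TCP position; "tcp_rot": TCP orientation; "contact_force": force on the tool from outside, world axes, zero at the start; "wrist_torque": the same for the moment, N m; "opening": opening from 0.0 (shut) to 1.0 (fully open); "grasp_force": force on a finger pad.
Only numpy, scipy, OpenCV 4.12 (cv2) and the standard library are available. Lean on these libraries where they do the work, as an engineer would, in place of code of your own. Each camera call takes 0.05 s, during which the arm holds its last target. There are 200 camera calls.

### The job

The steel plate on its levelling base rocks, because the rest under one corner is worn low. With the fingertips press down on its corners one at a time until you find the one that dips, press that corner's shim tab down flat, then press that corner of the plate again to check that it now stands firm. Only press: leave the other three shim tabs standing up, and do not lift or shift the plate or disturb the things beside it.

Things in the scene. Friction and masses are not known exactly. Their poses are not given: they have to be found in the camera images.
- plate: Square steel plate, 160 x 160 x 12 mm, 1.7 kg, loose on the base, centred by a spigot. Origin: centre of its underside, 40 mm above the bench (top 52 mm); x, y along its edges. Three corners stand hard on rests and do not give; under one (any of the four, not visible) the rest is 4 mm short: pushed with some 3 N or more that corner dips 3 to 5 mm; let go, it springs back.
- base: Grey levelling base under the plate, fixed to the bench, a hinged shim at each corner. Origin on the bench under its middle; x, y along the plate's edges. A shim pressed flat raises the rest of its corner by 4 mm: the short rest then carries the plate level, but a good rest jacks the plate askew. Flat, a tab's upper face is level, 11 mm above the bench, on a shelf of the base.
- corner_1 (a point): The place to press the plate's -x, +y corner (plate axes): on the top face, 20 mm in from both edges.
- corner_2 (a point): The place to press the plate's +x, +y corner (plate axes): on the top face, 20 mm in from both edges.
- corner_3 (a point): The place to press the plate's +x, -y corner (plate axes): on the top face, 20 mm in from both edges.
- corner_4 (a point): The place to press the plate's -x, -y corner (plate axes): on the top face, 20 mm in from both edges.
- tab_1 (a point): Middle of the upper face of corner 1's shim tab (serrated steel, 26 mm wide, 22 long, 4.5 thick), 49 mm out from its hinge; the tab's end is 60 mm out. Hinge line: along base x, 14 mm above the bench, at base (-60, 69) mm, 11 mm inside the plate's edge. The tab points to base +y; standing up it slopes 33 to 37 degrees, its end about 45 mm above the bench.
- tab_2 (a point): Middle of the upper face of corner 2's shim tab (serrated steel, 26 mm wide, 22 long, 4.5 thick), 49 mm out from its hinge; the tab's end is 60 mm out. Hinge line: along base x, 14 mm above the bench, at base (60, 69) mm, 11 mm inside the plate's edge. The tab points to base +y; standing up it slopes 33 to 37 degrees, its end about 45 mm above the bench.
- tab_3 (a point): Middle of the upper face of corner 3's shim tab (serrated steel, 26 mm wide, 22 long, 4.5 thick), 49 mm out from its hinge; the tab's end is 60 mm out. Hinge line: along base x, 14 mm above the bench, at base (60, -69) mm, 11 mm inside the plate's edge. The tab points to base -y; standing up it slopes 33 to 37 degrees, its end about 45 mm above the bench.
- tab_4 (a point): Middle of the upper face of corner 4's shim tab (serrated steel, 26 mm wide, 22 long, 4.5 thick), 49 mm out from its hinge; the tab's end is 60 mm out. Hinge line: along base x, 14 mm above the bench, at base (-60, -69) mm, 11 mm inside the plate's edge. The tab points to base -y; standing up it slopes 33 to 37 degrees, its end about 45 mm above the bench.
- shim_1 (a joint): Angle of the shim at corner 1 (rad): 0 to 0.08 standing up, 0.65 pressed flat (its stop). Stiff hinge, stays where it is left; 3 to 8 N straight down on the tab presses it flat.
- shim_2 (a joint): Angle of the shim at corner 2 (rad): 0 to 0.08 standing up, 0.65 pressed flat (its stop). Stiff hinge, stays where it is left; 3 to 8 N straight down on the tab presses it flat.
- shim_3 (a joint): Angle of the shim at corner 3 (rad): 0 to 0.08 standing up, 0.65 pressed flat (its stop). Stiff hinge, stays where it is left; 3 to 8 N straight down on the tab presses it flat.
- shim_4 (a joint): Angle of the shim at corner 4 (rad): 0 to 0.08 standing up, 0.65 pressed flat (its stop). Stiff hinge, stays where it is left; 3 to 8 N straight down on the tab presses it flat.
- tape_roll: Bystander: roll of tape lying flat, 54 mm across, 19 mm high, beyond the base. Origin at the centre of its underside.
- vial: Bystander: small capped vial, 23 mm across, 59 mm high, on the robot's side of the base. Origin at the centre of its underside.
- eraser: Bystander: eraser 22 x 42 x 13 mm, on the robot's side of the base. Origin at the centre of its underside.

How it is judged:
By the outcome, as a careful person would: the job done as asked, in the order asked, and still so for the second after the job is handed in, with the robot touching nothing.
It also fails if it takes over 58 s, if anything falls off the work surface, if the arm or the gripper's body presses on something with over 40 N, if the wrist force passes 120 N, or if a joint passes its speed limit or range.

## Working session

There is one attempt and no reset: what is moved stays moved. The work goes in short steps, Python scripts to look and compute and a tool call to move; the robot and the scene stay as the last step left them, time stands still between calls to the robot, and variables do not carry over. Pictures are saved under pics/ and viewed, at most 10 in all, crops included, and the job is handed in when it is done.

Besides the shell and the picture viewer there is one more tool, called after ">>>" in YAML: its name, and indented under it one key for each argument. move_arm: Moves the arm, as the interface text tells. Its arguments: {"type":"object","properties":{"motion":{"type":"array","items":{"type":"array","items":{"type":"number"}}},"grip_force":{"type":"number"}},"required":["motion"]}

```bash
mkdir -p pics
python3 - <<'E'
from rig import *
import cv2,numpy as np
s=sensors.sense();print(s)
for n in("top","scene"):
    p,d=grab_frame(n);c=camera_params(n);print(n,c)
    cv2.imwrite(f"pics/{n}0.png",p[:,:,::-1]);np.savez(f"{n}0.npz",p=p,d=d)
E
```

```text
{'clock': 0.0, 'qpos': array([-1.30037872e+00,  3.53641951e-01,  1.63414700e+00,  1.97840387e-05,
        1.15518466e+00, -2.38574764e-03]), 'qvel': array([-0.00055794,  0.00033483,  0.00123512, -0.0005226 ,  0.00018334,
       -0.00111862]), 'joint_efforts': array([-1.91179097e-03, -6.05264497e+01, -3.42070842e+01, -5.97716394e-05,
        9.57599783e-03, -7.33553122e-06]), 'eef_pos': array([ 168.28191662, -601.42221052,  230.56003914]), 'tcp_rot': array([-3.14021174e+00, -2.13833434e-05,  2.72795334e-01]), 'contact_force': array([ 0.76680536, -1.3168083 ,  0.2524338 ]), 'wrist_torque': array([ 0.02420732,  0.05344413, -0.02032937]), 'grasp_force': 0.0, 'opening': 0.9991815326754098}
top {'camera_matrix': array([[462.0396799 ,   0.        , 254.28784182],
       [  0.        , 462.0396799 , 193.65235413],
       [  0.        ,   0.        ,   1.        ]]), 'k1': 0.007087181015746981, 'world_from_camera': array([[ 1.29465437e-02, -9.91710472e-01,  1.27838677e-01,
         4.47172477e+02],
       [-9.99893015e-01, -1.19695560e-02,  8.40766398e-03,
        -3.76489679e+01],
       [-6.80779621e-03, -1.27933851e-01, -9.91759338e-01,
         9.56422008e+02],
       [ 0.00000000e+00,  0.00000000e+00,  0.00000000e+00,
         1.00000000e+00]])}
scene {'camera_matrix': array([[488.62228419,   0.        , 253.05249369],
       [  0.        , 488.62228419, 198.33972231],
       [  0.        ,   0.        ,   1.        ]]), 'k1': -0.008234700366045655, 'world_from_camera': array([[-8.15226314e-01, -3.00198218e-01,  4.95264663e-01,
         1.19463141e+02],
       [-5.78774871e-01,  4.52770256e-01, -6.78246817e-01,
         5.70665634e+02],
       [-2.06326223e-02, -8.39571394e-01, -5.42857412e-01,
         5.80422359e+02],
       [ 0.00000000e+00,  0.00000000e+00,  0.00000000e+00,
         1.00000000e+00]])}
```

View pics/top0.png

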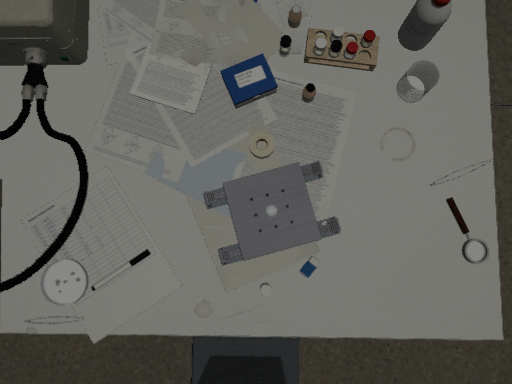

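View pics/scene0.png

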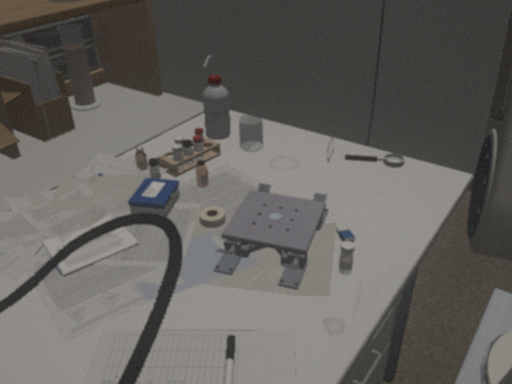

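The top view shows the plate centred at about (271,211). Its tabs are at (215,198), (231,255), (312,170) and (329,227). The tape roll is at (261,144), the eraser at (309,267) and the vial at (266,289).

```bash
cat > h.py <<'E'
import numpy as np,cv2
from rig import camera_params
def cloud(n,d):
    c=camera_params(n);K=c["camera_matrix"];v,u=np.mgrid[:384,:512]
    x=(u-K[0,2])/K[0,0];y=(v-K[1,2])/K[1,1];xd,yd=x,y
    for _ in range(3):
        f=1+c["k1"]*(x*x+y*y);x=xd/f;y=yd/f
    T=c["world_from_camera"]
    return np.stack([x*d,y*d,d],-1)@T[:3,:3].T+T[:3,3]
E
python3 - <<'E'
from h import *
for n,box in(("top",(190,150,350,280)),("scene",(205,170,340,295))):
    z=np.load(n+"0.npz");P=cloud(n,z["d"]);m=np.zeros((384,512),bool);m[box[1]:box[3],box[0]:box[2]]=1
    Z=P[...,2]
    pl=(m&(Z>46)&(Z<58)).astype(np.uint8)
    pl=cv2.morphologyEx(pl,cv2.MORPH_OPEN,np.ones((9,9)))>0
    q=P[pl];r=cv2.minAreaRect(q[:,:2].astype(np.float32));print(n,"plate",r,"z",np.median(q[:,2]),q[:,:2].mean(0),len(q))
    print("bench z",np.median(Z[m&(abs(Z)<8)]))
    # tabs: above bench, outside plate
    c=np.array(r[0]);a=np.deg2rad(r[2]);a=(a+np.pi/4)%(np.pi/2)-np.pi/4
    R=np.array([[np.cos(a),-np.sin(a)],[np.sin(a),np.cos(a)]])
    L=(P[...,:2]-c)@R
    print("yaw",np.degrees(a))
    for sx in(-1,1):
        for sy in(-1,1):
            k=m&(Z>15)&(Z<60)&(abs(L[...,0]-60*sx)<25)&(L[...,1]*sy>88)&(L[...,1]*sy<135)
            if k.sum()>5: print(sx,sy,k.sum(),"L med",np.median(L[k],0),"range y",np.ptp(L[k][:,1]),"far",abs(L[k][:,1]).max(),"z",np.median(Z[k]),Z[k].max())
    print("corners/tabs world",[(i,(c+R@np.array(i)).round(1)) for s in(-1,1) for t in(-1,1) for i in((60*s,60*t),(60*s,115*t))])
E
```

```text
top plate ((531.5737915039062, -64.09892272949219), (159.84251403808594, 160.34690856933594), 16.134841918945312) z 52.561991335978405 [530.45035877 -64.37994075] 6200
bench z 0.7598551337758863
yaw 16.13484191894532
-1 -1 189 L med [ -59.91071883 -109.02619979] range y 34.443455144960296 far 122.68684820786504 z 36.74738094817883 46.254504100097165
-1 1 182 L med [-59.98832676 108.53192929] range y 33.64054000619551 far 121.78813214116207 z 38.83797606329853 49.13662743838756
1 -1 177 L med [  59.46396763 -107.84379755] range y 32.7268323802987 far 120.72995499905963 z 39.73673031452222 49.61291493597025
1 1 170 L med [ 59.77387541 107.87791504] range y 32.87269640510071 far 120.90956975801446 z 40.13927090197416 49.098734254554415
corners/tabs world [((-60, -60), array([ 490.6, -138.4])), ((-60, -115), array([ 505.9, -191.2])), ((-60, 60), array([457.3, -23.1])), ((-60, 115), array([442. ,  29.7])), ((60, -60), array([ 605.9, -105.1])), ((60, -115), array([ 621.2, -157.9])), ((60, 60), array([572.5,  10.2])), ((60, 115), array([557.3,  63. ]))]
scene plate ((530.0501708984375, -62.
[... 316 characters left out ...]
 67 L med [-60.25648252 118.06932796] range y 30.900677548223257 far 121.25204288226136 z 41.9885787378538 44.98288169079228
1 -1 100 L med [  59.83259638 -111.45599452] range y 19.037943269840568 far 121.47020692179564 z 38.9261759319383 44.392106486226
1 1 59 L med [ 58.93179525 117.33698873] range y 31.89640609084333 far 120.975109534509 z 43.33027593332383 46.33745327357508
corners/tabs world [((-60, -60), array([ 489.1, -137. ])), ((-60, -115), array([ 504.4, -189.8])), ((-60, 60), array([455.7, -21.8])), ((-60, 115), array([440.4,  31.1])), ((60, -60), array([ 604.4, -103.6])), ((60, -115), array([ 619.7, -156.4])), ((60, 60), array([571. ,  11.7])), ((60, 115), array([555.7,  64.5]))]
```

The rows are not in the units I measure in: shifts go in shares of 80 cm and turns go in shares of 2 pi rad. I convert before sending: 0.348 m / 0.8 = 0.435, -0.288 m / 0.8 = -0.36.

>>> move_arm:
  motion:
    - [0,0,0,0.0375,-0.0313,0.0125,0]
    - [0,0,0,0.0938,-0.0775,0.0313,0]
    - [0,0,0,0.15,-0.125,0.05,0]
    - [0,0,0,0.2063,-0.1713,0.0688,0]
    - [0,0,0,0.2625,-0.2175,0.0875,0]
    - [0,0,0,0.3188,-0.2638,0.1063,0]
    - [0,0,0,0.375,-0.31,0.125,0]
    - [0,0,0,0.435,-0.36,0.1375,0]
  grip_force: 20

```text
clock: 1.1
eef_pos: [426.1, -229.7, 120.8]
tcp_rot: [-3.141, 0.0, 0.272]
contact_force: [0.9, 0.1, 0.0]
opening: 0.002
grasp_force: 0.0
```

To row units: 0.087 m / 0.8 = 0.1088, 0.075 m / 0.8 = 0.0938.

>>> move_arm:
  motion:
    - [0,0,0,0.05,-0.0413,0.0125,0]
    - [0,0,0,0.0938,-0.0775,0.0313,0]
    - [0,0,0,0.1088,-0.09,0.0563,0]
    - [0,0,0,0.1088,-0.09,0.075,0]
    - [0,0,0,0.1088,-0.09,0.0788,0]
    - [0,0,0,0.1088,-0.09,0.0788,0]
    - [0,0,0,0.1088,-0.09,0.08,0]
    - [0,0,0,0.1088,-0.09,0.0813,0]

```text
clock: 2.1
eef_pos: [490.1, -139.2, 56.9]
tcp_rot: [3.141, -0.001, 0.272]
contact_force: [0.0, -0.3, -0.6]
opening: -0.001
grasp_force: 0.0
```

To row units: 0.006 m / 0.8 = 0.0075, 0.005 m / 0.8 = 0.0063.

>>> move_arm:
  motion:
    - [0,0,0,0,0,0.0025,0]
    - [0,0,0,0,0,0.0038,0]
    - [0,0,0,0,0,0.005,0]
    - [0,0,0,0,0,0.0063,0]
    - [0,0,0,0,0,0.0075,0]
    - [0,0,0,0,0,0.0075,0]

```text
clock: 2.85
eef_pos: [490.0, -138.7, 52.1]
tcp_rot: [3.141, -0.0, 0.273]
contact_force: [-7.9, 1.4, 26.8]
opening: 0.001
grasp_force: 13.5
```

>>> move_arm:
  motion:
    - [0,0,0,0,0,-0.01,0]
    - [0,0,0,0.025,0,-0.015,0]
    - [0,0,0,0.0875,-0.0013,-0.015,0]
    - [0,0,0,0.15,-0.0013,-0.0125,0]
    - [0,0,0,0.15,-0.0013,-0.0063,0]
    - [0,0,0,0.15,-0.0013,-0.0025,0]
    - [0,0,0,0.15,-0.0013,-0.0013,0]
    - [0,0,0,0.15,-0.0013,0,0]

```text
clock: 3.85
eef_pos: [604.9, -105.1, 52.1]
tcp_rot: [-3.141, -0.001, 0.272]
contact_force: [-3.7, 6.1, 22.5]
opening: 0.001
grasp_force: 11.7
```

To row units: 0.0005 m / 0.8 = 0.0006.

>>> move_arm:
  motion:
    - [0,0,0,0,0,0,0]
    - [0,0,0,0,0,0.0006,0]

```text
clock: 4.1
eef_pos: [604.9, -105.1, 52.1]
tcp_rot: [-3.141, -0.002, 0.272]
contact_force: [-4.0, 5.9, 23.7]
opening: -0.002
grasp_force: 12.2
```

To row units: -0.12 m / 0.8 = -0.15, -0.002 m / 0.8 = -0.0025.

>>> move_arm:
  motion:
    - [0,0,0,0,0,-0.01,0]
    - [0,0,0,0,-0.025,-0.015,0]
    - [0,0,0,0,-0.0875,-0.015,0]
    - [0,0,0,0,-0.15,-0.0125,0]
    - [0,0,0,0,-0.15,-0.0063,0]
    - [0,0,0,0,-0.15,-0.0025,0]
    - [0,0,0,0,-0.15,-0.0013,0]
    - [0,0,0,0,-0.15,0,0]

```text
clock: 5.1
eef_pos: [572.9, 9.6, 49.9]
tcp_rot: [-3.141, 0.0, 0.271]
contact_force: [-1.4, 1.8, 3.6]
opening: 0.0
grasp_force: 1.7
```

To row units: 0.0005 m / 0.8 = 0.0006.

>>> move_arm:
  motion:
    - [0,0,0,0,0,0,0]
    - [0,0,0,0,0,0.0006,0]

```text
clock: 5.35
eef_pos: [572.9, 9.8, 49.5]
tcp_rot: [3.141, -0.0, 0.272]
contact_force: [-1.1, 0.2, 2.9]
opening: 0.001
grasp_force: 1.7
```

To row units: 0.0025 m / 0.8 = 0.0031, 0.001 m / 0.8 = 0.0013.

>>> move_arm:
  motion:
    - [0,0,0,0,0,0.0013,0]
    - [0,0,0,0,0,0.0025,0]
    - [0,0,0,0,0,0.0031,0]
    - [0,0,0,0,0,0.0031,0]

```text
clock: 5.85
eef_pos: [573.2, 10.0, 48.5]
tcp_rot: [3.141, -0.001, 0.273]
contact_force: [-5.9, 0.6, 22.6]
opening: -0.004
grasp_force: 10.9
```

To row units: -0.055 m / 0.8 = -0.0688, -0.025 m / 0.8 = -0.0313.

>>> move_arm:
  motion:
    - [0,0,0,0,0,-0.0125,0]
    - [0,0,0,0,0,-0.0313,0]
    - [0,0,0,0,-0.0313,-0.0313,0]
    - [0,0,0,0,-0.0688,-0.0313,0]
    - [0,0,0,0,-0.0688,-0.025,0]
    - [0,0,0,0,-0.0688,-0.015,0]
    - [0,0,0,0,-0.0688,-0.0075,0]
    - [0,0,0,0,-0.0688,-0.005,0]

```text
clock: 6.85
eef_pos: [557.8, 62.6, 50.2]
tcp_rot: [-3.141, 0.001, 0.272]
contact_force: [0.5, 0.1, -0.5]
opening: 0.0
grasp_force: 0.0
```

Run:
```python
from h import *
from rig import *
s=sensors.sense();print(s["eef_pos"],s["contact_force"])
p,d=grab_frame("scene");cv2.imwrite("pics/s1.png",cv2.resize(p[140:310,180:400,::-1],None,fx=3,fy=3))
```

```text
[557.77433072  62.56078515  50.18231556] [ 0.49241037  0.11640134 -0.51178891]
```

View pics/s1.png

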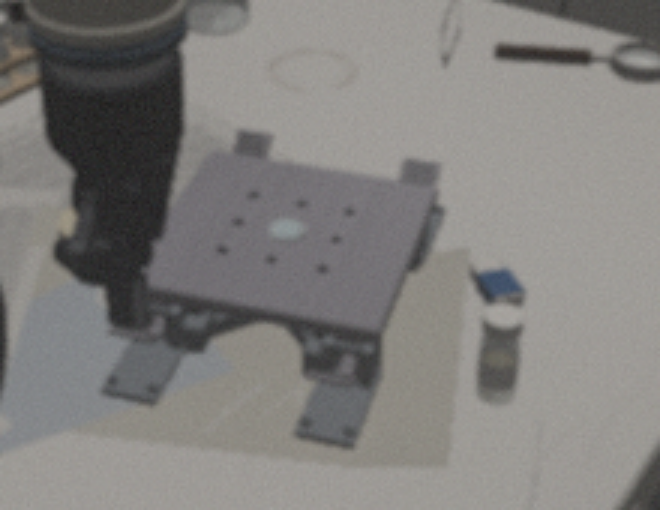

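The fingertip at (125,315) is just above the raised end of the target tab, which is seen edge-on at (130,330). The flat pads below it belong to the base. The other tabs and the bystanders haven't moved.

To row units: 0.02 m / 0.8 = 0.025, 0.016 m / 0.8 = 0.02.

>>> move_arm:
  motion:
    - [0,0,0,0,0,0.005,0]
    - [0,0,0,0,0,0.01,0]
    - [0,0,0,0,0,0.015,0]
    - [0,0,0,0,0,0.02,0]
    - [0,0,0,0,0,0.025,0]

```text
clock: 7.52
eef_pos: [558.0, 63.2, 30.6]
tcp_rot: [3.142, 0.0, 0.273]
contact_force: [0.4, 0.7, 2.0]
opening: -0.001
grasp_force: 0.8
```

>>> move_arm:
  motion:
    - [0,0,0,0,0,0.005,0]
    - [0,0,0,0,0,0.01,0]
    - [0,0,0,0,0,0.015,0]
    - [0,0,0,0,0,0.02,0]
    - [0,0,0,0,0,0.0225,0]
    - [0,0,0,0,0,0.0244,0]
    - [0,0,0,0,0,0.0256,0]
    - [0,0,0,0,0,0.0256,0]

```text
clock: 8.52
eef_pos: [558.1, 63.3, 11.0]
tcp_rot: [-3.142, -0.0, 0.273]
contact_force: [-2.4, 2.1, 10.8]
opening: -0.002
grasp_force: 5.6
```

To row units: -0.06 m / 0.8 = -0.075, 0.055 m / 0.8 = 0.0688.

>>> move_arm:
  motion:
    - [0,0,0,0,0,0.0006,0]
    - [0,0,0,0,0,0.001,0]
    - [0,0,0,0,0,0.001,0]
    - [0,0,0,0,0,-0.0063,0]
    - [0,0,0,0,0,-0.0375,0]
    - [0,0,0,0,0,-0.075,0]
    - [0,0,0,0,0.0375,-0.075,0]
    - [0,0,0,0,0.0688,-0.075,0]

```text
clock: 9.52
eef_pos: [573.2, 9.4, 70.8]
tcp_rot: [3.141, -0.001, 0.273]
contact_force: [-0.3, -0.6, -0.5]
opening: -0.001
grasp_force: 0.0
```

Run:
```python
from h import *
from rig import *
s=sensors.sense();print(s["eef_pos"],s["contact_force"])
p,d=grab_frame("scene");cv2.imwrite("pics/s2.png",cv2.resize(p[140:310,180:400,::-1],None,fx=3,fy=3))
```

```text
[573.22463203   9.35817133  70.81214512] [-0.29598802 -0.55400723 -0.5458989 ]
```

View pics/s2.png

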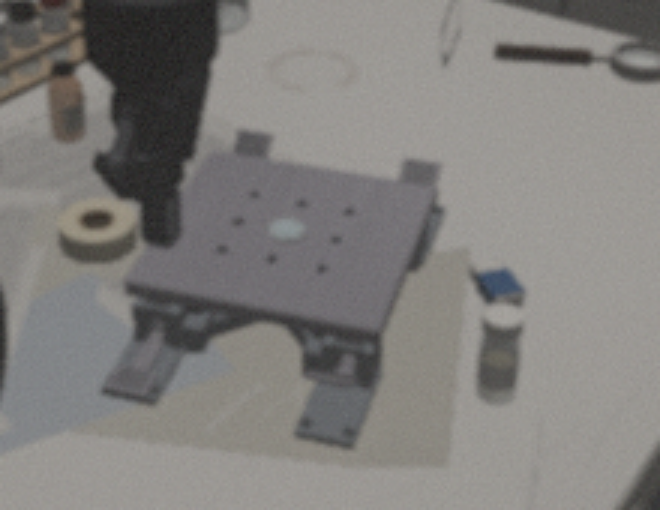

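The target tab now lies flat on its shelf at (140,365). The tab next to it still stands at (345,370), as do the two far tabs. Next I'll press that corner again.

To row units: 0.02 m / 0.8 = 0.025, 0.019 m / 0.8 = 0.0238.

>>> move_arm:
  motion:
    - [0,0,0,0,0,0.01,0]
    - [0,0,0,0,0,0.0175,0]
    - [0,0,0,0,0,0.02,0]
    - [0,0,0,0,0,0.0213,0]
    - [0,0,0,0,0,0.0225,0]
    - [0,0,0,0,0,0.0238,0]
    - [0,0,0,0,0,0.025,0]
    - [0,0,0,0,0,0.025,0]

```text
clock: 10.58
eef_pos: [573.1, 10.4, 52.0]
tcp_rot: [3.142, -0.001, 0.273]
contact_force: [-5.3, 0.5, 16.7]
opening: -0.001
grasp_force: 8.4
```

Firm: 16.7 N at 52.0 mm. Before the tab was pressed, this corner sank to 48.5 mm. I'll retreat and check the tabs.

To row units: -0.2 m / 0.8 = -0.25, -0.18 m / 0.8 = -0.225.

>>> move_arm:
  motion:
    - [0,0,0,0,0,-0.01,0]
    - [0,0,0,0,0,-0.05,0]
    - [0,0,0,0,0,-0.1125,0]
    - [0,0,0,0,0,-0.175,0]
    - [0,0,0,-0.0375,0,-0.225,0]
    - [0,0,0,-0.1,0,-0.25,0]
    - [0,0,0,-0.1625,0,-0.25,0]
    - [0,0,0,-0.1625,0,-0.25,0]

```text
clock: 11.58
eef_pos: [444.8, -25.3, 250.8]
tcp_rot: [3.142, 0.0, 0.272]
contact_force: [0.0, -0.0, -0.1]
opening: -0.003
grasp_force: 0.0
```

Run:
```python
from h import *
from rig import *
p,d=grab_frame("scene");P=cloud("scene",d);Z=P[...,2];a=np.deg2rad(16.17)
R=np.array([[np.cos(a),-np.sin(a)],[np.sin(a),np.cos(a)]]);L=(P[...,:2]-[530.05,-62.68])@R
k=(abs(L)<75).all(-1)&(abs(Z-50)<6);A=np.c_[L[k],np.ones(k.sum())];print("plate fit",np.linalg.lstsq(A,Z[k],rcond=None)[0])
for sx in(-1,1):
    for sy in(-1,1):
        k=(abs(L[...,0]-60*sx)<15)&(L[...,1]*sy>95)&(L[...,1]*sy<130)&(Z>5)&(Z<60);print(sx,sy,np.percentile(Z[k],[50,95]) if k.sum() else 0)
s=sensors.sense();print(s["eef_pos"],s["contact_force"])
```

```text
plate fit [-9.16859688e-04  1.24523871e-03  5.02208378e+01]
-1 -1 [36.1481012  41.08592076]
-1 1 [31.05512421 43.73995682]
1 -1 [38.79352058 43.68099703]
1 1 [ 8.76447046 10.56762059]
[446.94463303 -25.04876846 251.04160489] [ 0.26670927 -0.6187723   0.195106  ]
```

The plate is level, only the target tab is flat, and the other three still stand.

```bash
python3 -c "
from rig import order
print(order.sign_off())"
```

```text
the job is handed in; nothing more can be done
None
```

The corner that dipped was the plate's +x, +y one (corner 2, taking plate x as pointing away from the robot): I pressed its tab flat, the corner now stands firm, the other three tabs are still up, and the job is handed in.

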